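# Clamp, punch and release a brass blank

### The job

Squeeze the handles of the bench-mounted locking pliers until they snap over centre and stay locked on the brass blank by themselves. With the blank clamped, pick up the mallet and strike the sprung punch fully down with it (not with the fingers), then put the mallet back on the bench top. Finally pull the release lever outward so that the pliers spring fully open, leaving the blank in its slot and the scissors, the wooden ring clamp and the steel bench block where they are.

Things in the scene. Friction and masses are not known exactly. Their poses are not given: they have to be found in the camera images.
- fixture: Fixture screwed to the bench: board 200 x 110 x 14 mm with locking pliers lying level (steel at z = 46 to 68 mm), anvil and punch frame (up to z = 118 mm). Origin on the bench top below the pliers' pivot; x from pivot to jaws, anvil and punch, -x to the handles. The two handles are bars 11 mm thick, 22 mm high, ending 132 mm behind the pivot (146 with the -y one's screw), free below.
- squeeze (a point): Point midway between the plier handles, 110 mm behind the pivot and 57 mm above the bench, at the handles' mid height. Axes as the fixture's. Here the handles measure 63 mm across their outsides (along y) when open, about 34 mm locked. Squeezing takes about 7 N on each at first, less towards dead centre; past it they snap shut and stay.
- plier_a (a joint): Squeeze angle of the +y handle (rad): 0 open, dead centre at 0.07, about 0.13 locked on the blank. The two handles move together, mirrored.
- plier_b (a joint): Squeeze angle of the -y handle, with the same meaning and value.
- lever_tip (a point): Middle of the release lever's paddle: dark upright tab 45 mm long, 10 thick, 24 high (z = 45 to 69 mm) beyond the handle ends, 170 mm behind the pivot. x along the lever to the jaws. Hinged in the +y handle, 65 mm from this point. Pull it to the fixture's +y side, away from the other handle: takes about 5 N, moves about 35 mm before the pliers spring open, some 55 mm in all.
- lever (a joint): Angle of the release lever against its handle (rad): 0 at rest, up to 0.5 pulled outward; a light spring returns it.
- punch_top (a point): Centre of the top of the punch's round steel cap, 34 mm across, 148 mm above the bench when up, at fixture x = 90 mm, y = 0. Nothing stands higher around it. Axes as the fixture's.
- punch (a joint): Downward travel of the sprung punch (m): 0 up, 0.012 fully down on its stop, over the blank. The spring presses back with about 3 N at the start and 8 N at the bottom.
- mallet: White nylon mallet, about 260 g, standing on one face, left or right of the fixture: upright round head 56 mm across, 75 high; level wooden handle 22 mm wide, 24 high, reaching 150 mm from the head's axis, its middle 40 mm above the face. Origin at the centre of the lower face; z up, handle along -x.
- mallet_grip (a point): Point in the middle of the mallet's handle, 62 mm from the head's axis and 40 mm above the lower striking face. Axes as the mallet's.
- blank: Brass bar blank 80 x 25 x 8 mm lying in the slot of the anvil between the plier jaws, under the punch. Origin at the centre of its underside, at about fixture x = 70.5 mm, y = 0, z = 47 mm; x along its length.
- scissors: Scissors lying on the bench, 165 mm long, black handles; origin at their rivet. To be left alone.
- ring_clamp: Wooden ring clamp lying on the bench, 120 x 22 x 26 mm; origin under its centre. To be left alone.
- bench_block: Flat square steel bench block, 70 x 70 x 22 mm; origin under its centre. On the other side of the fixture from the mallet. To be left alone.
Mind the look-alikes: they are no part of the job. There is more than one size of the mallet; the one meant has the size given above.

How it is judged (in metres and radians):
On the way, in this order (a step that is already met when the one before it is completed fails the run):
1. the pliers are locked on the blank and stay so with the fingers off them (value of joint plier_a above 0.11 rad and contact force between the fingers and plier_a below 0.2 N and contact force between the fingers and plier_b below 0.2 N), for 0.2 s.
2. the mallet drives the punch fully down (over 10 of 12 mm) with the pliers locked (value of joint punch above 0.01 m and value of joint plier_a above 0.11 rad and contact force between mallet and punch above 1 N).
3. with the mallet back on the bench, the release lever is pulled (value of joint lever above 0.15 rad and height (world z) of mallet below 0.04 m).
4. the pliers spring fully open (value of joint each of plier_a, plier_b below 0.03 rad), for 0.1 s.
At the end, for the whole second after the job is handed in: The pliers are open (both squeeze angles below 0.03 rad), the release lever is back (below 0.08 rad), the punch is up (below 3 mm), the blank lies in its slot (within about 8 mm of where it was), and the mallet rests on the bench top, still (all of step 4 and value of joint lever below 0.08 rad and value of joint punch below 0.003 m and x of blank in the frame of fixture between 0.062 and 0.08 m and y of blank in the frame of fixture between -0.008 and 0.008 m and z of blank in the frame of fixture below 0.053 m and height (world z) of mallet below 0.04 m and height (world z) of mallet_grip below 0.06 m and linear speed of each of mallet, blank below 0.03 m/s); the robot touches nothing.
It fails at once if the punch is driven while the pliers are not locked on the blank (value of joint punch above 0.006 m and value of joint plier_a below 0.09 rad).
It fails at once if the fingers push the punch (contact force between the fingers and punch above 3 N).
It fails at once if the blank leaves its slot (not (x of blank in the frame of fixture between 0.062 and 0.08 m and y of blank in the frame of fixture between -0.008 and 0.008 m and z of blank in the frame of fixture below 0.053 m)).
It fails at once if the scissors, ring clamp or bench block are moved over 30 mm (distance of any of scissors, ring_clamp, bench_block from where it was at the start of the episode above 0.03 m).
It also fails if it takes over 67 s, if anything falls off the work surface, if the arm or the gripper's body presses on something with over 40 N, if the wrist force passes 120 N, or if a joint passes its speed limit or range.

### The arm

A 7-joint arm with a two-finger parallel gripper is mounted at the origin on the work surface. World frame = base frame: x ahead of the robot, y to its left, z up, the work surface at z = 0. Lengths are in m, angles in degrees, forces in N, time in s.
With the tool pointing down it reaches from about 0.425 to 0.875 m from the base axis. Payload 4.7 kg.
Tool frame: the origin (TCP) lies midway between the tips of the shut fingers; the grasp point (between the pads) lies 19 mm behind it; z points along the fingers, y is the line along which they close (so a half turn about z gives the same grasp; the last joint's range is limited). The gripper opens to 87 mm and grips with 3 to 60 N. Pads are 19 mm wide; open, the fingers measure 117 mm over their backs; the gripper's body (75 mm by 190 mm) begins 51 mm behind the grasp point.
Start: joints at [66.297, 18.392, -4.016, 83.108, 1.295, 78.541, -3.26], TCP at [0.27, -0.591, 0.223] pointing down, gripper open.
Joint ranges: [-163.93, 163.93], [-17.29, 119.83], [-79.2, 71.16], [3.27, 140.29], [-89.18, 269.18], [5.43, 117.66], [-154.24, 154.24]. Speed limits (degrees/s): [147.25, 147.25, 180, 180, 180, 180, 180].

### API

Orientations are given as [roll, pitch, yaw] about the fixed x, y, z axes, in that order (R = Rz(yaw) Ry(pitch) Rx(roll)).
In Python, from cell import env, viewer, boxes_of, masks_of gives the robot as it stands. The module is installed in compiled form; this text tells all that it offers.
- The arm moves only by the tool apply_moves, never from a script. Its argument "moves" is a list of rows, each a list of 7 numbers: the shift along the tool's x, y, z scaled (see below), then the turn, a rotation vector about the tool's x, y, z scaled (see below), then the opening, from 0 (shut) to 1 (fully open). A call has 1 to 20 rows; each row is the pose to reach, as a shift and turn from the pose commanded when the call began, along the tool's axes at that moment; what a row does not reach only later rows make up. The controller multiplies each number of a shift by 0.2 m and each number of a turn by 1.5 rad. A row lasts 1/10 s, in which the tool goes at most 50 mm and 8.59 degrees, less where a joint would pass 70% of its speed; a pose out of reach is approached as far as the arm can. A call with a number of a shift or a turn outside -1 to 1 is refused whole. A call with a gripper value outside its range is refused whole. The fingers move at their own pace and stop on an object; "grip_force" is the grip in N (left out, the last holds). Time passes only in rows, so rows that repeat a pose let the fingers close. It gives the time, the measured TCP pose, the force, the opening and the grip force at its end, in the units of the state.
- env.get_obs(): the state, without advancing time (a new reading comes with each control period).
- viewer.read_camera(name): name is "side" or "top" or "wrist"; returns the picture (480x640x3 uint8, red, green, blue); there is no depth.
- viewer.get_calibration(name): a dict with "fov_y" (degrees; the focal length in pixels is half the picture's height over the tangent of half this angle, whatever the lens; pixels are square), "cx", "cy" (the principal point, pixels), "position" and "orientation" of the camera in the world. Camera axes: x right, y up, looking along -z (the intrinsics and any distortion apply to the point x, -y, -z); pixel columns grow to the right and rows downward; lengths in m; the calibration is good to about 2 mm. A picture is of the moment at which its call begins: read the wrist's pose just before it. get_calibration takes no time and is no camera call; for the wrist camera it gives the pose at the moment of the call.
- env.sign_off(): hands the job in; it is judged then, once.
Trained networks look in the newest picture that a camera, given by its name, has taken for a name from the list of things; names that differ only in an ending like _2 or _b are one class to them, and where a whole thing is asked for, a point or a joint stands for the part that bears it (a point fixed in the world has none). Each returns a list of dicts, best first, with "conf" (0 to 1); they miss things now and then, are a little off and sometimes report something else, mostly with a low value. They report only what shows in the picture. A call takes as long as a camera call. They do not tell look-alikes from the thing itself.
- boxes_of(camera, target): "location" ([column, row] in pixels, amid what is visible of it).
- masks_of(camera, target): "pixels" (480x640 bool, what is visible of it) and "location" ([column, row] in pixels, amid what is visible of it).
The state is a dict: "time_s": time; "qpos": joint angles; "joint_velocities": joint speeds; "effort": joint torques, N m; "tool_pos": TCP position; "tool_rot": TCP orientation; "force": force on the tool from outside, world axes, zero at the start; "wrist_torque": the same for the moment, N m; "grip_width": finger opening in m; "grasp_force": force on a finger pad.
Only numpy, scipy, OpenCV 4.12 (cv2) and the standard library are available. Lean on these libraries where they do the work, as an engineer would, in place of code of your own. Each camera call takes 0.05 s, during which the arm holds its last target. There are 200 camera calls.

## Working session

There is one attempt and no reset: what is moved stays moved. The work goes in short steps, Python scripts to look and compute and a tool call to move; the robot and the scene stay as the last step left them, time stands still between calls to the robot, and variables do not carry over. Pictures are saved under pics/ and viewed, at most 10 in all, crops included, and the job is handed in when it is done.

Besides the shell and the picture viewer there is one more tool, called after "Call:" as name(argument=value, ...) on one line, values as JSON. apply_moves: Moves the arm, as the interface text tells. Shifts and turns lie within -1 to 1; 1 stands for 0.2 m of shift or 1.5 rad of turn. Its arguments: {"type":"object","properties":{"moves":{"type":"array","items":{"type":"array","items":{"type":"number","minimum":-1,"maximum":1}}},"grip_force":{"type":"number"}},"required":["moves"]}

```bash
mkdir -p pics; python3 - <<'E'
from cell import env, viewer, boxes_of
import cv2
o=env.get_obs();print({k:o[k] for k in('time_s','tool_pos','tool_rot','grip_width')})
for c in('top','side'):
    im=viewer.read_camera(c);cv2.imwrite(f'pics/{c}0.png',im[:,:,::-1]);print(c,viewer.get_calibration(c))
    for t in('fixture','mallet','blank','punch_top','lever_tip','squeeze','plier_a','plier_b','scissors','ring_clamp','bench_block'):
        try: print(t,[(round(d['conf'],2),[round(float(v)) for v in d['location']]) for d in boxes_of(c,t)][:4])
        except Exception as e: print(t,e)
E
```

```text
{'time_s': 0.0, 'tool_pos': array([ 0.26939214, -0.59094567,  0.22147174]), 'tool_rot': array([-1.79891611e+02,  5.51118407e-03,  2.45116916e+01]), 'grip_width': 0.08706439345028735}
top {'fov_y': 45.63375886778882, 'cx': 316.3068859100725, 'cy': 236.15290433631546, 'position': array([0.445128  , 0.02841811, 1.22180561]), 'orientation': array([  7.45820904,   1.47724042, -88.30998525])}
fixture [(0.75, [325, 272])]
mallet [(0.87, [197, 264]), (0.61, [131, 248]), (0.55, [172, 175])]
blank [(0.68, [318, 270]), (0.29, [363, 272]), (0.21, [198, 260])]
punch_top [(0.63, [294, 261])]
lever_tip [(0.76, [409, 300]), (0.6, [295, 260])]
squeeze [(0.75, [328, 273])]
plier_a [(0.94, [365, 274])]
plier_b [(0.94, [365, 274])]
scissors [(0.8, [394, 150])]
ring_clamp [(0.9, [313, 337])]
bench_block [(0.64, [497, 270])]
side {'fov_y': 56.34384922500528, 'cx': 329.3551624479379, 'cy': 235.6287243715489, 'position': array([ 0.53280694, -0.68287645,  0.62485501]), 'orientation': array([54.16616581,  1.27332734, -4.46558615])}
fixture [(0.55, [305, 271])]
mallet [(0.78, [377, 183]), (0.75, [312, 164]), (0.61, [308, 195])]
blank [(0.54, [305, 243])]
punch_top [(0.75, [307, 210]), (0.4, [306, 245])]
lever_tip [(0.53, [279, 318])]
squeeze [(0.89, [304, 269]), (0.25, [302, 286])]
plier_a [(0.95, [305, 287]), (0.78, [286, 285]), (0.24, [303, 267])]
plier_b [(0.95, [305, 287]), (0.78, [286, 285]), (0.24, [303, 267])]
scissors []
ring_clamp [(0.66, [239, 269]), (0.26, [309, 193])]
bench_block [(0.98, [321, 428])]
```

View pics/top0.png

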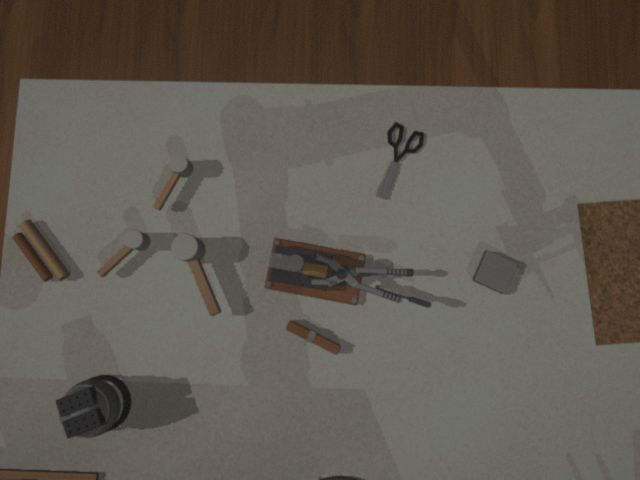

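View pics/side0.png

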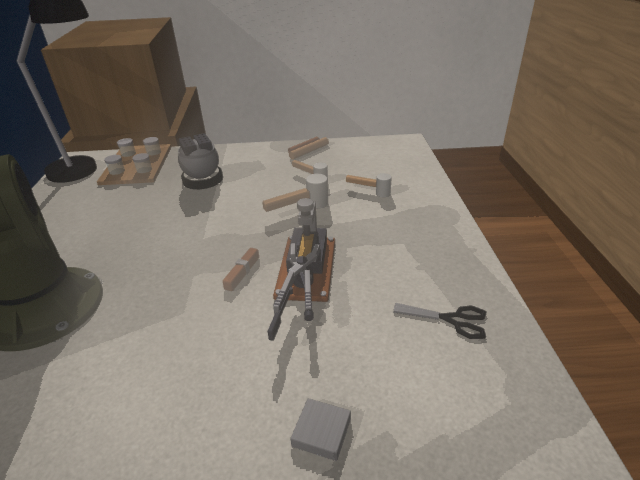

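The top view shows three mallets: heads at (186,247), (135,240) and (180,167). The one at (186,247) has the longest handle, to (215,312), so it fits best. The fixture's board spans x 267–365 and y 240–303 with the jaws to the left, and the lever tip is at (420,302). I'll confirm this in an enlarged crop and measure.

```bash
cat > h.py <<'E'
import numpy as np
from scipy.spatial.transform import Rotation as R
from cell import env, viewer
def ray(c,px,z,cal=None):
    k=cal or viewer.get_calibration(c); f=240/np.tan(np.radians(k['fov_y']/2))
    d=np.array([(px[0]-k['cx'])/f,-(px[1]-k['cy'])/f,-1]); d=R.from_euler('xyz',k['orientation'],degrees=True).apply(d)
    p=k['position']; return p+d*(z-p[2])/d[2]
def proj(c,P,cal=None):
    k=cal or viewer.get_calibration(c); f=240/np.tan(np.radians(k['fov_y']/2))
    q=R.from_euler('xyz',k['orientation'],degrees=True).inv().apply(np.atleast_2d(P)-k['position'])
    return np.c_[k['cx']-f*q[:,0]/q[:,2], k['cy']+f*q[:,1]/q[:,2]]
E
python3 - <<'E'
import cv2
from h import *
im=cv2.imread('pics/top0.png')[150:360,120:440]
im=cv2.resize(im,None,fx=2.5,fy=2.5,interpolation=cv2.INTER_CUBIC)
cv2.imwrite('pics/crop0.png',cv2.convertScaleAbs(im,alpha=1.6,beta=20))
for n,h,t,b in(('A',(186,247),(215,312),1),('B',(135,240),(100,274),1),('C',(180,167),(157,206),1)):
    a=ray('top',h,.075);e=ray('top',t,.05);print(n,a,e,np.linalg.norm((a-e)[:2]))
for p in((277,240),(365,253),(358,303),(267,292)):print(ray('top',p,.014))
E
```

```text
A [0.56518644 0.32694451 0.075     ] [0.43575474 0.26582381 0.05      ] 0.1431373690320339
B [0.57676649 0.43262082 0.075     ] [0.50673741 0.50960034 0.05      ] 0.1040668948672998
C [0.7315617  0.34936299 0.075     ] [0.65277186 0.39992018 0.05      ] 0.09361553482876149
[0.59182058 0.14800756 0.014     ]
[ 0.5689515  -0.04022612  0.014     ]
[ 0.46309372 -0.02750508  0.014     ]
[0.48058748 0.16492335 0.014     ]
```

View pics/crop0.png

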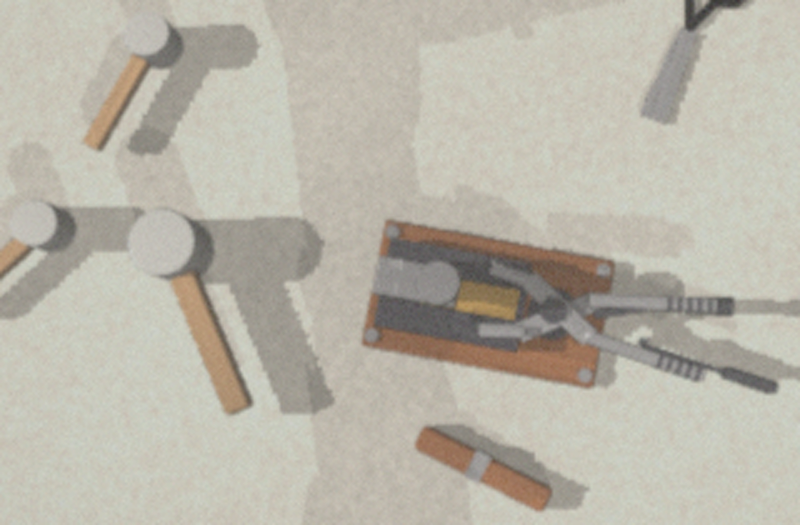

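Confirmed: A, with its head at crop (162,243), is the larger one and matches a 150 mm reach and 56 mm head. Next I'll fit the poses from the crop points: corners, pivot, cap and lever.

```bash
python3 - <<'E'
from h import *
from scipy.optimize import least_squares
c=lambda u,v:np.array([120+u/2.5,150+v/2.5])
cor=[c(387,221),c(613,262),c(595,386),c(363,343)]
W=np.array([ray('top',p,.014) for p in cor]);print(W)
# unknown: x,y,yaw,board x offset
pts=[(1,(.1,-.055,.014)),(1,(-.1,-.055,.014)),(1,(-.1,.055,.014)),(1,(.1,.055,.014)),(0,(0,0,.068)),(0,(.09,0,.148))]
px=np.array(cor+[c(553,309),c(440,283)])
k=viewer.get_calibration('top')
def f(s):
    r=R.from_euler('z',s[2]); P=[np.array([s[0],s[1],0])+r.apply(np.array(p)+[b*s[3],0,0]) for b,p in pts]
    return (proj('top',P,k)-px).ravel()
s=least_squares(f,[.53,.03,1.4,.04]);print(s.x,np.degrees(s.x[2]),s.fun.reshape(-1,2).round(1))
x,y,a,_=s.x
F=lambda p:(np.array([x,y,0])+R.from_euler('z',a).apply(p)).round(4)
print('squeeze',F([-.11,0,.057]),'punch',F([.09,0,.148]),'levertip',ray('top',c(752,380),.069),ray('top',c(777,386),.069),ray('top',c(722,371),.069))
print('handle ends',ray('top',c(733,306),.068),ray('top',c(700,375),.068))
h=ray('top',c(162,243),.075);e=ray('top',c(238,409),.052);h2=ray('top',c(187,278),.052);print('mallet',h,h2,e,np.degrees(np.arctan2(*(h-e)[1::-1])),np.degrees(np.arctan2(*(h2-e)[1::-1])))
E
```

```text
[[ 0.59514273  0.15285423  0.014     ]
 [ 0.56512573 -0.04072036  0.014     ]
 [ 0.46017511 -0.02756353  0.014     ]
 [ 0.49058492  0.16915259  0.014     ]]
[0.51961567 0.00901142 1.42145387 0.05503965] 81.44330763330167 [[-0.6 -0.9]
 [ 1.4 -1. ]
 [-0.2  0.8]
 [-0.7  1.1]
 [ 0.5  0.4]
 [-0.5 -0.4]]
squeeze [ 0.5032 -0.0998  0.057 ] punch [0.533 0.098 0.148] levertip [ 0.46791388 -0.15020986  0.069     ] [ 0.46372945 -0.17011282  0.069     ] [ 0.47437917 -0.12626215  0.069     ]
handle ends [ 0.52675779 -0.13477956  0.068     ] [ 0.47070832 -0.10886725  0.068     ]
mallet [0.56471205 0.32937693 0.075     ] [0.53857029 0.31286916 0.052     ] [0.43254791 0.26483792 0.052     ] 26.027401466964278 24.371920772387078
```

```bash
cat >> h.py <<'E'
def go(pos,yaw,tilt=180,o=None):
    o=o or env.get_obs(); r0=R.from_euler('xyz',o['tool_rot'],degrees=True)
    d=r0.inv().apply(np.array(pos)-o['tool_pos'])/.2
    w=(r0.inv()*R.from_euler('xyz',[tilt,0,yaw],degrees=True)).as_rotvec()/1.5
    print(o['time_s'],'shift',d.round(3),'turn',w.round(3)); return d,w
E
python3 -c "
from h import *
go([.5032,-.0998,.2],81.44)"
```

```text
1.2 shift [ 2.082 -1.752  0.113] turn [ 0.     0.    -0.662]
```

Call:
apply_moves(moves=[[0.25,-0.21,0,0,0,0,1],[0.5,-0.42,0,0,0,0,1],[0.75,-0.63,0,0,0,0,1],[1,-0.84,0,0,0,0,1],[1,-0.84,0,0,0,0,1],[1,-0.84,0,0,0,0,1]])

```text
time_s: 1.8
tool_pos: [0.3857, -0.3493, 0.2232]
tool_rot: [-180.0, -0.1, 25.0]
force: [-0.3, -0.4, 0.1]
grip_width: 0.0869
grasp_force: 0.0
```

Call:
apply_moves(moves=[[0.25,-0.21,0,0,0,-0.1,1],[0.5,-0.42,0,0,0,-0.2,1],[0.75,-0.63,0,0,0,-0.3,1],[1,-0.84,0,0,0,-0.4,1],[1,-0.84,0,0,0,-0.5,1],[1,-0.84,0,0,0,-0.6,1],[1,-0.84,0,0,0,-0.662,1],[1,-0.84,0,0,0,-0.662,1]])

```text
time_s: 2.6
tool_pos: [0.4944, -0.1197, 0.2226]
tool_rot: [180.0, 0.0, 81.5]
force: [-0.3, -0.7, -0.7]
grip_width: 0.0869
grasp_force: 0.0
```

```bash
python3 -c "
from h import *
go([.5032,-.0998,.2],81.44)
print(env.get_obs()['qpos'])"
```

```text
2.6 shift [0.105 0.029 0.113] turn [0. 0. 0.]
[ 38.58485258   2.44768721 -28.58033136 101.99420486   1.23208608
  75.85199401   1.19533864]
```

Call:
apply_moves(moves=[[0.1,0.03,0.11,0,0,0,1],[0.1,0.03,0.11,0,0,0,1],[0.1,0.03,0.11,0,0,0,1]])

```text
time_s: 2.9
tool_pos: [0.5026, -0.1017, 0.2005]
tool_rot: [-179.9, 0.0, 81.3]
force: [0.3, -0.1, -0.2]
grip_width: 0.0867
grasp_force: 0.0
```

```bash
python3 - <<'E'
from h import *
import cv2,json
k=viewer.get_calibration('wrist');im=viewer.read_camera('wrist')[:,:,::-1].copy()
cv2.imwrite('pics/w1.png',im)
json.dump({a:np.asarray(b).tolist() for a,b in k.items()},open('k1.json','w'))
x,y,a=.5196,.009,1.42145
F=lambda p:np.array([x,y,0])+R.from_euler('z',a).apply(p)
for p in([0,0,.068],[-.11,0,.068],[-.11,.0315,.068],[-.11,-.0315,.068],[.09,0,.148],[-.045,.055,.014],[-.045,-.055,.014]):
    q=proj('wrist',F(p),k)[0];print(p,q.round(0));cv2.circle(im,(int(q[0]),int(q[1])),3,(0,0,255),-1)
cv2.imwrite('pics/w1m.png',cv2.convertScaleAbs(im,alpha=1.4))
print(k['position'],k['orientation'])
E
```

```text
[0, 0, 0.068] [322.  72.]
[-0.11, 0, 0.068] [322. 224.]
[-0.11, 0.0315, 0.068] [282. 224.]
[-0.11, -0.0315, 0.068] [362. 224.]
[0.09, 0, 0.148] [ 320. -171.]
[-0.045, 0.055, 0.014] [259. 136.]
[-0.045, -0.055, 0.014] [385. 135.]
[ 0.51598896 -0.02180306  0.36165686] [-17.03017824   0.06992459  -8.70958388]
```

View pics/w1m.png

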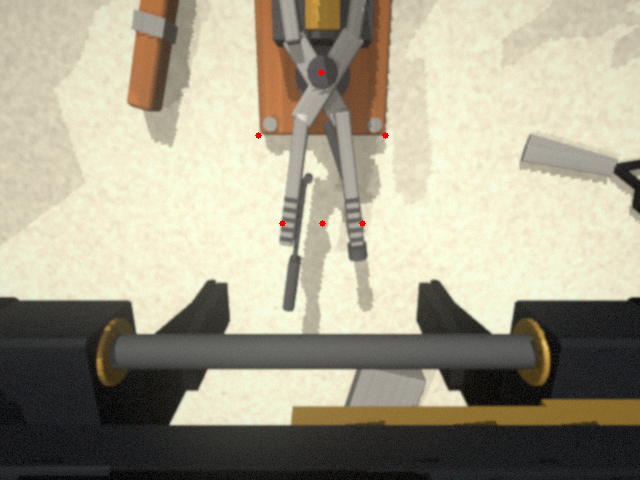

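The wrist view shows the pivot at (322,72) and the handle outsides at (281,224) and (364,224). These match the fitted pose to about 1–2 mm. Next I descend, squeeze and open.

Call:
apply_moves(moves=[[0.01,0,0.2,0,0,0,1],[0.01,0,0.4,0,0,0,1],[0.01,0,0.6,0,0,0,1],[0.01,0,0.75,0,0,0,1],[0.01,0,0.82,0,0,0,1],[0.01,0,0.82,0,0,0,1],[0.01,0,0.82,0,0,0,1]], grip_force=25)

```text
time_s: 3.65
tool_pos: [0.5046, -0.0997, 0.038]
tool_rot: [179.9, 0.0, 81.3]
force: [1.1, -0.5, 0.6]
grip_width: 0.087
grasp_force: 0.0
```

Call:
apply_moves(moves=[[0,0,0,0,0,0,0.3],[0,0,0,0,0,0,0.3],[0,0,0,0,0,0,0.3],[0,0,0,0,0,0,0.3],[0,0,0,0,0,0,0.3],[0,0,0,0,0,0,0.3],[0,0,0,0,0,0,0.3],[0,0,0,0,0,0,0.3],[0,0,0,0,0,0,0.3],[0,0,0,0,0,0,0.3]])

```text
time_s: 4.65
tool_pos: [0.5017, -0.0994, 0.0363]
tool_rot: [-179.8, 0.1, 81.4]
force: [-5.3, -2.9, 3.1]
grip_width: 0.031
grasp_force: 25.0
```

Call:
apply_moves(moves=[[0,0,0,0,0,0,1],[0,0,0,0,0,0,1],[0,0,0,0,0,0,1],[0,0,0,0,0,0,1],[0,0,0,0,0,0,1],[0,0,0,0,0,0,1],[0,0,0,0,0,0,1],[0,0,0,0,0,0,1],[0,0,0,0,0,0,1]])

```text
time_s: 5.55
tool_pos: [0.5035, -0.0989, 0.0365]
tool_rot: [180.0, 0.0, 81.4]
force: [0.1, -0.4, 0.1]
grip_width: 0.0858
grasp_force: 0.0
```

Call:
apply_moves(moves=[[0,0,-0.25,0,0,0,1],[0,0,-0.5,0,0,0,1],[0,0,-0.75,0,0,0,1],[0,0,-0.92,0,0,0,1],[0,0,-0.92,0,0,0,1]])

```text
time_s: 6.05
tool_pos: [0.5067, -0.0993, 0.2264]
tool_rot: [179.4, 0.1, 81.4]
force: [0.1, -0.3, 0.7]
grip_width: 0.0871
grasp_force: 0.0
```

```bash
python3 - <<'E'
from h import *
import cv2
k=viewer.get_calibration('wrist');im=viewer.read_camera('wrist')[:,:,::-1].copy()
x,y,a=.5196,.009,1.42145
F=lambda p:np.array([x,y,0])+R.from_euler('z',a).apply(p)
for p in([0,0,.068],[-.11,.017,.068],[-.11,-.017,.068],[-.17,0,.069],[-.17,.02,.069],[-.17,.01,.069]):
    q=proj('wrist',F(p),k)[0];cv2.circle(im,(int(q[0]),int(q[1])),2,(0,0,255),-1)
cv2.imwrite('pics/w2.png',cv2.convertScaleAbs(im,alpha=1.4))
m=np.radians(25)
print(F([-.17,.015,.057]))
h=np.array([.5647,.3294,0]); g=h-.05*np.array([np.cos(m),np.sin(m),0]);print(g)
for yw in (25,205): go([g[0],g[1],.2],yw)
E
```

```text
[ 0.47947237 -0.15687578  0.057     ]
[0.51938461 0.30826909 0.        ]
6.1 shift [ 2.025 -0.235  0.113] turn [ 0.004 -0.001  0.656]
6.1 shift [ 2.025 -0.235  0.113] turn [ 1.000e-03  5.000e-03 -1.438e+00]
```

View pics/w2.png

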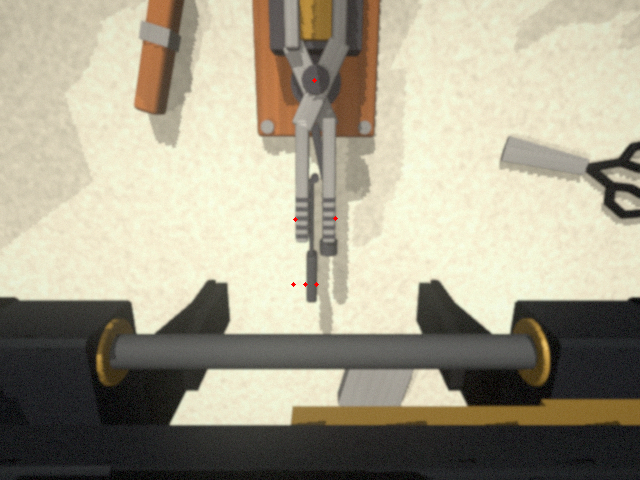

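The wrist view shows the pliers locked: the handles are parallel at (301,218) and (329,218), and the lever paddle is at (312,278). Now for the mallet.

Call:
apply_moves(moves=[[0.25,-0.03,0,0,0,0,1],[0.5,-0.06,0,0,0,0,1],[0.75,-0.09,0,0,0,0,1],[1,-0.12,0,0,0,0,1],[1,-0.12,0,0,0,0,1]])

```text
time_s: 6.6
tool_pos: [0.5074, 0.1111, 0.2194]
tool_rot: [-179.9, -0.2, 82.1]
force: [0.1, 0.0, -0.5]
grip_width: 0.087
grasp_force: 0.0
```

Call:
apply_moves(moves=[[0.25,-0.03,0,0,0,0.1,1],[0.5,-0.06,0,0,0,0.2,1],[0.75,-0.09,0,0,0,0.3,1],[0.9,-0.11,0,0,0,0.4,1],[0.9,-0.11,0,0,0,0.5,1],[0.9,-0.11,0,0,0,0.6,1],[0.9,-0.11,0,0,0,0.656,1],[0.9,-0.11,0,0,0,0.656,1],[0.9,-0.11,0,0,0,0.656,1]])

```text
time_s: 7.5
tool_pos: [0.5144, 0.283, 0.2193]
tool_rot: [180.0, 0.1, 25.1]
force: [-0.1, 0.5, 0.8]
grip_width: 0.0869
grasp_force: 0.0
```

```bash
python3 - <<'E'
from h import *
import cv2
k=viewer.get_calibration('wrist');im=viewer.read_camera('wrist')[:,:,::-1].copy()
o=env.get_obs();print(o['tool_pos'],o['tool_rot'],o['qpos'])
m=np.radians(25);h=np.array([.5647,.3294,0]);u=np.array([np.cos(m),np.sin(m),0])
for d,z in((0,.075),(.05,.052),(.062,.052),(.15,.052)):
    q=proj('wrist',h-d*u+[0,0,z],k)[0];print(q);cv2.circle(im,(int(q[0]),int(q[1])),3,(0,0,255),-1)
cv2.imwrite('pics/w3.png',cv2.convertScaleAbs(im,alpha=1.4))
import json;json.dump({a:np.asarray(b).tolist() for a,b in k.items()},open('k3.json','w'))
E
```

```text
[0.51445715 0.28309539 0.21958591] [1.79992980e+02 8.98270200e-02 2.51664566e+01] [   3.48688153   14.89217709  -41.22112874   91.42854616    9.97657501
   77.5359694  -103.78941744]
[295.49499891 140.59260999]
[298.3744045  198.83022435]
[298.60022594 212.40592254]
[300.12177491 303.87681921]
```

View pics/w3.png

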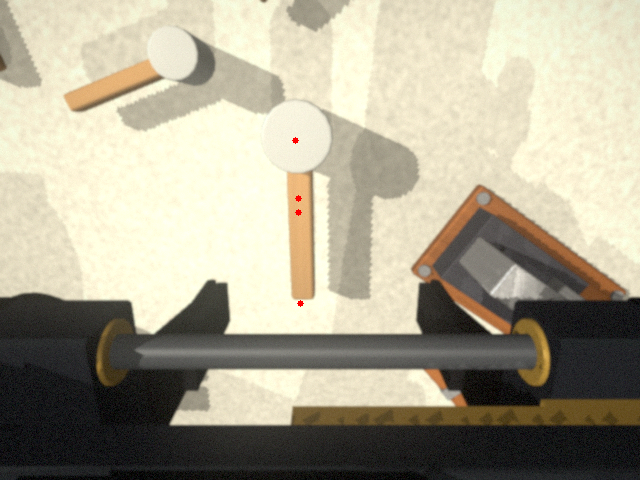

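The wrist view shows the mallet head top centred at (297,136) and the handle running from (300,180) to (303,299).

```bash
python3 - <<'E'
from h import *
import json
k={a:np.array(b) for a,b in json.load(open('k3.json')).items()}
h=ray('wrist',(297,136),.075,k);b=ray('wrist',(302.5,298),.052,k);n=ray('wrist',(300,182),.052,k)
print(h,n,b,np.linalg.norm((h-b)[:2]),[np.degrees(np.arctan2(*v[1::-1])) for v in(h-b,n-b)])
v=h-b;v[2]=0;v/=np.linalg.norm(v);yw=np.degrees(np.arctan2(v[1],v[0]))
g=h-.05*v;print(g,yw);go([g[0],g[1],.12],yw)
E
```

```text
[0.56830474 0.32974246 0.075     ] [0.53324271 0.31294341 0.052     ] [0.43522606 0.26647671 0.052     ] 0.1473515927595033 [np.float64(25.426465898226123), np.float64(25.364199285512402)]
[0.52314789 0.30827485 0.075     ] 25.42646589822612
7.55 shift [ 0.094 -0.096  0.498] turn [ 0.     0.001 -0.003]
```

Call:
apply_moves(moves=[[0.09,-0.095,0.1,0,0,0,1],[0.09,-0.095,0.3,0,0,0,1],[0.09,-0.095,0.5,0,0,0,1],[0.09,-0.095,0.7,0,0,0,1],[0.09,-0.095,0.9,0,0,0,1],[0.09,-0.095,0.98,0,0,0,1],[0.09,-0.095,0.98,0,0,0,1],[0.09,-0.095,0.98,0,0,0,1],[0.09,-0.095,0.98,0,0,0,0.1],[0.09,-0.095,0.98,0,0,0,0.1],[0.09,-0.095,0.98,0,0,0,0.1],[0.09,-0.095,0.98,0,0,0,0.1],[0.09,-0.095,0.98,0,0,0,0.1],[0.09,-0.095,0.98,0,0,0,0.1],[0.09,-0.095,0.98,0,0,0,0.1],[0.09,-0.095,0.98,0,0,0,0.1]], grip_force=60)

```text
time_s: 9.15
tool_pos: [0.5229, 0.3085, 0.0244]
tool_rot: [180.0, 0.0, 25.0]
force: [0.2, 0.2, 0.0]
grip_width: 0.031
grasp_force: 0.0
```

Call:
apply_moves(moves=[[0,0,-0.2,0,0,0,0.1],[0,0,-0.4,0,0,0,0.1],[0,0,-0.6,0,0,0,0.1],[0,0,-0.8,0,0,0,0.1],[0,0,-0.9,0,0,0,0.1],[0,0,-0.9,0,0,0,0.1],[0,0,-0.9,0,0,0,0.1]])

```text
time_s: 9.85
tool_pos: [0.5229, 0.3084, 0.2042]
tool_rot: [180.0, 0.0, 25.0]
force: [0.2, -0.6, -0.3]
grip_width: 0.009
grasp_force: 0.0
```

```bash
python3 - <<'E'
from h import *
v=np.array([np.cos(np.radians(25.43)),np.sin(np.radians(25.43))])
p=np.array([.533,.098])-.05*v; print(p); go([*p,.205],25.4)
E
```

```text
[0.48784447 0.0765296 ]
9.85 shift [-0.649  0.976 -0.003] turn [ 0.     0.    -0.004]
```

The fingers were still closing when I lifted, so the grasp was missed. I'll open and look again.

Call:
apply_moves(moves=[[0,0,0,0,0,0,1],[0,0,0,0,0,0,1],[0,0,0,0,0,0,1],[0,0,0,0,0,0,1],[0,0,0,0,0,0,1],[0,0,0,0,0,0,1],[0,0,0,0,0,0,1],[0,0,0,0,0,0,1],[0,0,0,0,0,0,1],[0,0,0,0,0,0,1]])

```text
time_s: 10.85
tool_pos: [0.523, 0.3085, 0.2045]
tool_rot: [180.0, -0.0, 25.0]
force: [0.7, 0.7, 0.3]
grip_width: 0.0803
grasp_force: 0.0
```

```bash
python3 - <<'E'
from h import *
import cv2
k=viewer.get_calibration('wrist');im=viewer.read_camera('wrist')[:,:,::-1].copy()
m=np.radians(25.4);h=np.array([.5683,.3297,0]);u=np.array([np.cos(m),np.sin(m),0])
for d,z in((0,.075),(.05,.052),(.147,.052)):
    q=proj('wrist',h-d*u+[0,0,z],k)[0];cv2.circle(im,(int(q[0]),int(q[1])),3,(0,0,255),-1)
cv2.imwrite('pics/w4.png',cv2.convertScaleAbs(im,alpha=1.4))
E
```

```text
(no output)
```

View pics/w4.png

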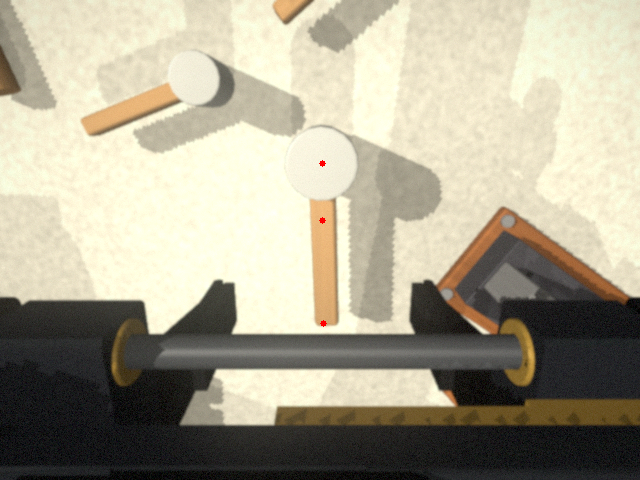

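The mallet hasn't moved: head (321,162), handle end (325,322). I'll go down again and close for longer.

Call:
apply_moves(moves=[[0,0,0.2,0,0,0,1],[0,0,0.4,0,0,0,1],[0,0,0.6,0,0,0,1],[0,0,0.8,0,0,0,0.6],[0,0,0.9,0,0,0,0.5],[0,0,0.9,0,0,0,0.1],[0,0,0.9,0,0,0,0.1],[0,0,0.9,0,0,0,0.1],[0,0,0.9,0,0,0,0.1],[0,0,0.9,0,0,0,0.1],[0,0,0.9,0,0,0,0.1],[0,0,0.9,0,0,0,0.1],[0,0,0.9,0,0,0,0.1],[0,0,0.9,0,0,0,0.1],[0,0,0.9,0,0,0,0.1],[0,0,0.9,0,0,0,0.1],[0,0,0.9,0,0,0,0.1]], grip_force=60)

```text
time_s: 12.6
tool_pos: [0.5231, 0.3085, 0.0248]
tool_rot: [180.0, -0.0, 25.0]
force: [-0.6, -0.9, 4.6]
grip_width: 0.0216
grasp_force: 59.7
```

Call:
apply_moves(moves=[[0,0,-0.1,0,0,0,0.1],[0,0,-0.3,0,0,0,0.1],[0,0,-0.5,0,0,0,0.1],[0,0,-0.7,0,0,0,0.1],[0,0,-0.9,0,0,0,0.1],[0,0,-0.95,0,0,0,0.1],[0,0,-0.95,0,0,0,0.1]])

```text
time_s: 13.3
tool_pos: [0.5235, 0.309, 0.2154]
tool_rot: [180.0, -0.1, 25.0]
force: [-0.1, -0.2, -2.4]
grip_width: 0.0213
grasp_force: 59.7
```

Call:
apply_moves(moves=[[-0.15,0.22,0,0,0,0,0.1],[-0.3,0.44,0,0,0,0,0.1],[-0.44,0.66,0,0,0,0,0.1],[-0.56,0.84,0,0,0,0,0.1],[-0.65,0.976,0,0,0,0,0.1],[-0.65,0.976,0,0,0,0,0.1],[-0.65,0.976,0,0,0,0,0.1]])

```text
time_s: 14.0
tool_pos: [0.4865, 0.0755, 0.2122]
tool_rot: [-179.9, 0.2, 24.9]
force: [0.4, 0.6, -2.5]
grip_width: 0.0213
grasp_force: 59.7
```

```bash
python3 - <<'E'
from h import *
import cv2
go([.4878,.0765,.205],25)
o=env.get_obs();print(o['force'],o['grip_width'],o['qpos'])
im=viewer.read_camera('side')[:,:,::-1].copy()[120:320,200:440]
a=cv2.resize(im,None,fx=1.65,fy=2.2);b=viewer.read_camera('top')[:,:,::-1][150:350,200:440]
cv2.imwrite('pics/s5.png',cv2.convertScaleAbs(np.hstack([a,cv2.resize(b,None,fx=1.65,fy=2.2)]),alpha=1.4))
E
```

```text
14.0 shift [ 0.008 -0.002  0.036] turn [-0.001  0.002 -0.001]
[ 0.4402939   0.62817831 -2.45789131] 0.021318066504407755 [ 22.75062332   1.06420468 -34.71544719 104.52616807   0.57419527
  74.81444627 -77.23782286]
```

View pics/s5.png

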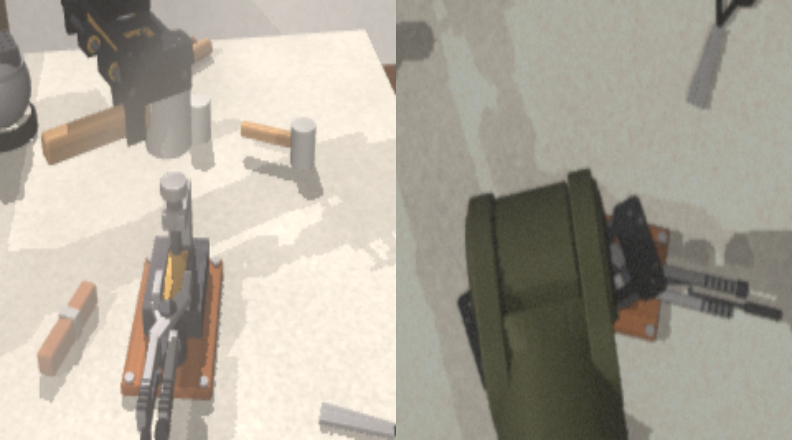

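The side crop shows the mallet held level with its head at (168,125), above the punch cap at (174,180). Strike.

Call:
apply_moves(moves=[[0,0,0.05,0,0,0,0.1],[0,0,0.25,0,0,0,0.1],[0,0,0.26,0,0,0,0.1],[0,0,0.26,0,0,0,0.1]])

```text
time_s: 14.5
tool_pos: [0.4872, 0.0781, 0.1625]
tool_rot: [-179.9, 0.1, 25.2]
force: [-2.1, 2.0, 3.3]
grip_width: 0.0213
grasp_force: 60.0
```

Call:
apply_moves(moves=[[0,0,0.02,0,0,0,0.1],[0,0,0.03,0,0,0,0.1],[0,0,0.03,0,0,0,0.1]])

```text
time_s: 14.8
tool_pos: [0.4875, 0.0778, 0.1589]
tool_rot: [-180.0, 0.0, 25.1]
force: [-7.4, 1.0, 13.3]
grip_width: 0.0211
grasp_force: 60.0
```

Call:
apply_moves(moves=[[0,0,0.02,0,0,0,0.1],[0,0,0.03,0,0,0,0.1],[0,0,0.03,0,0,0,0.1]])

```text
time_s: 15.1
tool_pos: [0.486, 0.0769, 0.1546]
tool_rot: [179.9, 0.2, 25.1]
force: [-17.2, -2.3, 29.1]
grip_width: 0.022
grasp_force: 60.0
```

```bash
python3 - <<'E'
from h import *
import cv2
print(env.get_obs()['force'])
im=viewer.read_camera('side')[:,:,::-1][130:290,230:390]
cv2.imwrite('pics/s6.png',cv2.convertScaleAbs(cv2.resize(im,None,fx=3.7,fy=3.7,interpolation=cv2.INTER_CUBIC),alpha=1.4))
E
```

```text
[-17.18085638  -2.32998222  29.05847066]
```

View pics/s6.png

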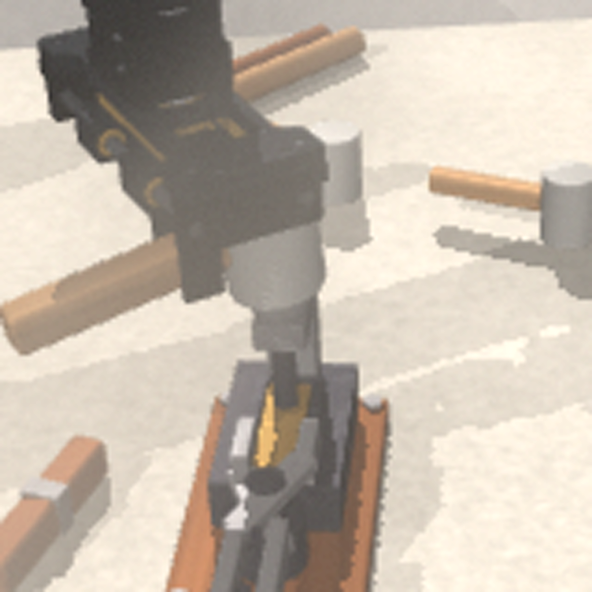

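The cap is pressed onto its stop under the mallet, with about 30 N against an 8 N spring, so it's fully down. Now I carry the mallet back.

Call:
apply_moves(moves=[[0,0,-0.1,0,0,0,0.1],[0,0,-0.3,0,0,0,0.1],[0,0,-0.3,0,0,0,0.1],[0.15,-0.22,-0.3,0,0,0,0.1],[0.3,-0.44,-0.3,0,0,0,0.1],[0.45,-0.66,-0.3,0,0,0,0.1],[0.56,-0.84,-0.3,0,0,0,0.1],[0.64,-0.96,-0.3,0,0,0,0.1],[0.64,-0.96,-0.3,0,0,0,0.1],[0.64,-0.96,-0.3,0,0,0,0.1]])

```text
time_s: 16.15
tool_pos: [0.522, 0.3049, 0.2093]
tool_rot: [180.0, 0.1, 25.1]
force: [0.5, 0.1, -2.8]
grip_width: 0.0215
grasp_force: 60.0
```

```bash
python3 - <<'E'
from h import *
o=env.get_obs();print(o['force'],o['tool_pos'],o['grip_width'])
import cv2
im=viewer.read_camera('side')[:,:,::-1][110:250,230:410]
cv2.imwrite('pics/s7.png',cv2.convertScaleAbs(cv2.resize(im,None,fx=3.7,fy=3.7,interpolation=cv2.INTER_CUBIC),alpha=1.4))
E
```

```text
[ 0.52841999  0.07057058 -2.78997667] [0.52202069 0.30494101 0.20934933] 0.02147323683710302
```

View pics/s7.png

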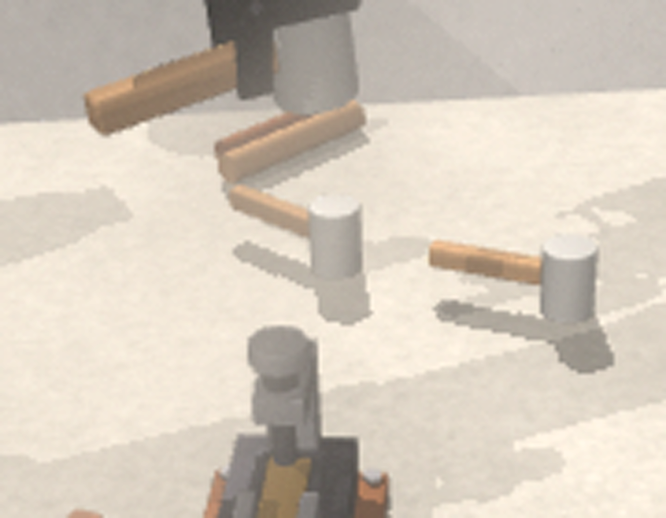

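The punch is back up, and the mallet is held nearly level at (315,60) in the crop. I'll lower it, release and rise.

Call:
apply_moves(moves=[[0,0,0.2,0,0,0,0.1],[0,0,0.4,0,0,0,0.1],[0,0,0.6,0,0,0,0.1],[0,0,0.75,0,0,0,0.1],[0,0,0.83,0,0,0,0.1],[0,0,0.87,0,0,0,0.1],[0,0,0.9,0,0,0,0.1],[0,0,0.9,0,0,0,0.1],[0,0,0.9,0,0,0,0.1]])

```text
time_s: 17.1
tool_pos: [0.5235, 0.3053, 0.0319]
tool_rot: [180.0, -0.1, 25.0]
force: [-0.6, -0.1, -2.3]
grip_width: 0.0215
grasp_force: 60.0
```

Call:
apply_moves(moves=[[0,0,0.015,0,0,0,0.1],[0,0,0.03,0,0,0,0.1],[0,0,0.03,0,0,0,0.1]])

```text
time_s: 17.4
tool_pos: [0.5224, 0.3046, 0.0243]
tool_rot: [180.0, 0.0, 25.0]
force: [-0.7, 0.7, -2.8]
grip_width: 0.0215
grasp_force: 60.0
```

Call:
apply_moves(moves=[[0,0,0.01,0,0,0,0.1],[0,0,0.02,0,0,0,0.1],[0,0,0.02,0,0,0,0.1]])

```text
time_s: 17.7
tool_pos: [0.5227, 0.3049, 0.021]
tool_rot: [180.0, -0.0, 25.0]
force: [-1.0, -0.4, 1.1]
grip_width: 0.0212
grasp_force: 60.0
```

Contact. Open and rise.

Call:
apply_moves(moves=[[0,0,0,0,0,0,0.4],[0,0,0,0,0,0,0.6],[0,0,0,0,0,0,0.8],[0,0,0,0,0,0,1],[0,0,0,0,0,0,1],[0,0,0,0,0,0,1],[0,0,0,0,0,0,1],[0,0,0,0,0,0,1],[0,0,0,0,0,0,1],[0,0,0,0,0,0,1],[0,0,0,0,0,0,1],[0,0,-0.2,0,0,0,1],[0,0,-0.45,0,0,0,1],[0,0,-0.7,0,0,0,1],[0,0,-0.9,0,0,0,1],[0,0,-1,0,0,0,1],[0,0,-1,0,0,0,1]])

```text
time_s: 19.4
tool_pos: [0.5241, 0.3062, 0.2245]
tool_rot: [180.0, -0.4, 25.0]
force: [0.0, 0.2, -0.2]
grip_width: 0.0871
grasp_force: 0.0
```

```bash
python3 - <<'E'
from h import *
from cell import masks_of
import cv2
o=env.get_obs();print(o['time_s'],o['grip_width'],o['tool_pos'])
k=viewer.get_calibration('wrist');viewer.read_camera('wrist')
for d in masks_of('wrist','mallet')[:3]:
    c,_=cv2.findContours(d['pixels'].astype('uint8'),0,1);c=max(c,key=cv2.contourArea)
    print(round(d['conf'],2),np.round(d['location']),cv2.minAreaRect(c))
m=np.radians(25.4);h=np.array([.5683,.3262,0]);u=np.array([np.cos(m),np.sin(m),0])
for d,z in((0,.075),(-.028,.075),(.15,.052)):print(proj('wrist',h-d*u+[0,0,z],k)[0])
x,y,a=.5196,.009,1.42145
F=lambda p:np.array([x,y,0])+R.from_euler('z',a).apply(p)
print(F([-.172,.004,.2])); go(F([-.172,.004,.2]),81.44)
E
```

```text
19.4 0.08711866514916138 [0.52407851 0.30618599 0.2244818 ]
0.98 [186. 100.] ((161.1531524658203, 93.19075775146484), (58.789058685302734, 150.37081909179688), 76.44623565673828)
0.78 [292.  11.] ((295.0688781738281, 7.863046646118164), (23.712247848510742, 48.26992416381836), 49.89908981323242)
0.73 [320. 184.] ((323.0, 219.5), (191.0, 68.0), 90.0)
[323.14035682 163.63320386]
[322.8994711  126.97746896]
[324.16099102 319.03719422]
[ 0.49005234 -0.16049022  0.2       ]
19.5 shift [-1.13   2.039  0.102] turn [ 0.     0.    -0.656]
```

The mallet mask spans columns 289–357 and rows 124–315, which is where it stood upright before. Now for the lever.

Call:
apply_moves(moves=[[-0.13,0.22,0,0,0,0,1],[-0.26,0.44,0,0,0,0,1],[-0.39,0.66,0,0,0,0,1],[-0.5,0.88,0,0,0,0,0.8],[-0.55,1,0,0,0,0,0.6],[-0.55,1,0,0,0,0,0.5]], grip_force=20)

```text
time_s: 20.1
tool_pos: [0.5066, 0.0704, 0.2181]
tool_rot: [179.9, 0.3, 24.5]
force: [0.5, 0.1, -0.4]
grip_width: 0.0705
grasp_force: 0.0
```

Call:
apply_moves(moves=[[-0.13,0.22,0,0,0,-0.1,0.5],[-0.26,0.44,0,0,0,-0.2,0.5],[-0.39,0.66,0,0,0,-0.3,0.5],[-0.5,0.88,0,0,0,-0.4,0.5],[-0.55,1,0,0,0,-0.5,0.5],[-0.55,1,0,0,0,-0.6,0.5],[-0.55,1,0,0,0,-0.656,0.5],[-0.55,1,0,0,0,-0.656,0.5],[-0.55,1,0,0,0,-0.656,0.5]])

```text
time_s: 21.0
tool_pos: [0.4922, -0.1495, 0.2193]
tool_rot: [-179.9, -0.1, 81.4]
force: [0.7, 1.3, 0.1]
grip_width: 0.043
grasp_force: 0.0
```

```bash
python3 - <<'E'
from h import *
from cell import boxes_of
o=env.get_obs();print(o['grip_width'],o['tool_pos'],o['tool_rot'])
go([.490,-.1605,.12],81.44)
k=viewer.get_calibration('side');viewer.read_camera('side')
print(boxes_of('side','lever_tip')[:2])
x,y,a=.5196,.009,1.42145
F=lambda p:np.array([x,y,0])+R.from_euler('z',a).apply(p)
print([proj('side',F([-.17,yy,.057])).round(0) for yy in(-.006,.004,.014)])
E
```

```text
0.042979362338400634 [ 0.49215937 -0.14947822  0.21932469] [-1.79885065e+02 -5.04577923e-02  8.13578018e+01]
21.0 shift [-0.057 -0.001  0.497] turn [-0.001 -0.001 -0.001]
[{'location': [287.2, 319.1], 'conf': 0.83}]
[array([[293., 329.]]), array([[287., 329.]]), array([[282., 329.]])]
```

Call:
apply_moves(moves=[[-0.06,0,0.2,0,0,0,0.5],[-0.06,0,0.4,0,0,0,0.5],[-0.06,0,0.6,0,0,0,0.5],[-0.06,0,0.75,0,0,0,0.5],[-0.06,0,0.85,0,0,0,0.5],[-0.06,0,0.9,0,0,0,0.5],[-0.06,0,0.9,0,0,0,0.5]])

```text
time_s: 21.8
tool_pos: [0.4898, -0.1618, 0.0394]
tool_rot: [-179.9, -0.0, 81.4]
force: [-0.5, 0.2, 0.4]
grip_width: 0.0436
grasp_force: 0.0
```

Call:
apply_moves(moves=[[0,-0.03,0,0,0,0,0.5],[0,-0.06,0,0,0,0,0.5],[0,-0.09,0,0,0,0,0.5],[0,-0.12,0,0,0,0,0.5],[0,-0.15,0,0,0,0,0.5],[0,-0.18,0,0,0,0,0.5],[0,-0.2,0,0,0,0,0.5],[0,-0.22,0,0,0,0,0.5],[0,-0.24,0,0,0,0,0.5],[0,-0.25,0,0,0,0,0.5]])

```text
time_s: 22.8
tool_pos: [0.4404, -0.1552, 0.0403]
tool_rot: [-179.9, 0.0, 81.4]
force: [1.4, -0.3, 0.3]
grip_width: 0.0435
grasp_force: 0.7
```

Call:
apply_moves(moves=[[0,-0.02,0,0,0,0,0.5],[0,-0.04,0,0,0,0,0.5],[0,-0.06,0,0,0,0,0.5],[0,-0.07,0,0,0,0,0.5],[0,-0.08,0,0,0,0,0.5],[0,-0.08,0,0,0,0,0.5]])

```text
time_s: 23.4
tool_pos: [0.425, -0.1528, 0.0405]
tool_rot: [-180.0, 0.0, 81.4]
force: [1.1, -0.8, -0.0]
grip_width: 0.0437
grasp_force: 0.5
```

```bash
python3 - <<'E'
from h import *
from cell import boxes_of
o=env.get_obs();print(o['force'],o['grasp_force'])
viewer.read_camera('side')
print(boxes_of('side','lever_tip')[:2],boxes_of('side','plier_b')[:3])
F=lambda p:np.array([.5196,.009,0])+R.from_euler('z',1.42145).apply(p)
print([proj('side',F([-.17,yy,.057])).round(0) for yy in(.03,.05,.07)])
E
```

```text
[ 1.0807047  -0.78186522 -0.03428066] 0.4527113967924379
[{'location': [254.5, 323.1], 'conf': 0.62}, {'location': [307.9, 259.4], 'conf': 0.33}] [{'location': [306.0, 285.7], 'conf': 0.69}, {'location': [303.2, 258.3], 'conf': 0.58}]
[array([[272., 329.]]), array([[261., 328.]]), array([[249., 328.]])]
```

The lever was pulled far out and its force dropped, so the pliers have sprung. I'll back off and rise.

Call:
apply_moves(moves=[[0,0.05,0,0,0,0,0.5],[0,0.1,0,0,0,0,0.5],[0,0.15,0,0,0,0,0.5],[0,0.19,0,0,0,0,0.5],[0,0.2,0,0,0,0,0.5],[0,0.2,0,0,0,0,0.5],[0,0.2,-0.15,0,0,0,0.5],[0,0.2,-0.35,0,0,0,0.5],[0,0.2,-0.6,0,0,0,0.5],[0,0.2,-0.8,0,0,0,0.5],[0,0.2,-0.8,0,0,0,0.5]])

```text
time_s: 24.65
tool_pos: [0.4681, -0.1597, 0.2067]
tool_rot: [179.4, 0.2, 81.4]
force: [1.3, -0.0, 0.7]
grip_width: 0.0434
grasp_force: 0.0
```

```bash
python3 - <<'E'
from h import *
from cell import boxes_of,masks_of
import cv2
k=viewer.get_calibration('side');im=viewer.read_camera('side');old=cv2.imread('pics/side0.png')[:,:,::-1]
print(env.get_obs()['force'])
for t in('lever_tip','plier_a','punch_top','blank','mallet','bench_block','ring_clamp'):print(t,[(round(d['conf'],2),d['location']) for d in boxes_of('side',t)[:3]])
d=np.abs(im.astype(float)-old).mean(2)
for n,(r0,r1,c0,c1) in dict(handles=(265,340,265,325),jaws=(195,265,285,325),mallet=(165,215,260,330)).items():
    print(n,[(( (d[r0:r1,c0:c1])>t).mean()).round(3) for t in(15,30)])
E
```

```text
[ 0.22388356  0.10705762 -0.02781774]
lever_tip [(0.61, [276.1, 321.3])]
plier_a [(0.94, [306.2, 284.9]), (0.59, [286.4, 287.7])]
punch_top []
blank [(0.69, [304.9, 243.8]), (0.19, [302.9, 274.2])]
mallet [(0.76, [312.8, 164.5]), (0.71, [378.8, 181.3]), (0.68, [317.1, 178.4])]
bench_block [(0.93, [320.4, 428.2]), (0.22, [457.4, 310.6])]
ring_clamp [(0.92, [236.7, 275.1])]
handles [np.float64(0.316), np.float64(0.002)]
jaws [np.float64(0.402), np.float64(0.268)]
mallet [np.float64(0.588), np.float64(0.423)]
```

```bash
python3 -c "
from cell import env
print(env.sign_off())"
```

```text
the job is handed in; nothing more can be done
None
```

I finished the whole sequence and handed the job in after about 25 s of robot time; the sign-off returned no verdict. The pliers locked on the blank, the mallet drove the punch fully down and went back on the bench, and the lever pull sprang the pliers open again.

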